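Drift the rest plates into line and clamp them

TASK

On each bracket of the polishing rest the sliding plate has crept, so that its hole no longer lines up with the hole below. Take the drift from its stand, dip its tip well down into the wax pot, then work along the brackets from left to right (as seen from the robot): push the drift down through both holes until its collar sits on the plate, so that the plate is pulled into line, and draw it out again. When a plate is in line press the clamp lever on the front of its bracket right down, and at the end have the drift back in its stand, hanging on its collar; move the plates with the drift only, leave the brackets where they stand and the pot upright, and leave the glasses and other things on the bench where they are.

Things in the scene. Friction and masses are not known exactly. Their poses are not given: they have to be found in the camera images.
- bracketA_hole (a point): Centre of the 19.5 mm through hole in the top of a steel bracket (2 kg, loose, 72 mm high, top 72 x 72 x 12 mm on two legs, foot plate 102 x 72 mm), leftmost of four places on the bed (left = larger y); may be absent. At the level of its top; 48 mm free below the top. z up; x, y are the bracket's; its clamp lever is on the -x side.
- plateA: Steel plate, 64 x 52 x 8 mm, that slides along x on top of bracket A, with an equal 19.5 mm hole. Origin: centre of its hole, at its underside (same height as point bracketA_hole). It starts 5 to 8 mm aside of the bracket's hole, either way along x; slides up to 10 mm each way with 4 N of friction and stays where left.
- leverA (a joint): Clamp lever of bracket A, a steel bar 40 mm long, 16 mm wide, 8 mm thick, hinged about y at x -46, y 0, z -2 mm from point bracketA_hole and reaching out to -x. 0 = down, level (clamped; end stop); positive = raised, rad; starts at 0.55 to 0.75. Stiff: stays where left; pressing it down 26 mm from the hinge takes about 5 N.
- bracketB_hole (a point): Centre of the 19.5 mm through hole in the top of a steel bracket (2 kg, loose, 72 mm high, top 72 x 72 x 12 mm on two legs, foot plate 102 x 72 mm), second from the left of four places on the bed (left = larger y); may be absent. At the level of its top; 48 mm free below the top. z up; x, y are the bracket's; its clamp lever is on the -x side.
- plateB: Steel plate, 64 x 52 x 8 mm, that slides along x on top of bracket B, with an equal 19.5 mm hole. Origin: centre of its hole, at its underside (same height as point bracketB_hole). It starts 5 to 8 mm aside of the bracket's hole, either way along x; slides up to 10 mm each way with 4 N of friction and stays where left.
- leverB (a joint): Clamp lever of bracket B, a steel bar 40 mm long, 16 mm wide, 8 mm thick, hinged about y at x -46, y 0, z -2 mm from point bracketB_hole and reaching out to -x. 0 = down, level (clamped; end stop); positive = raised, rad; starts at 0.55 to 0.75. Stiff: stays where left; pressing it down 26 mm from the hinge takes about 5 N.
- bracketC_hole (a point): Centre of the 19.5 mm through hole in the top of a steel bracket (2 kg, loose, 72 mm high, top 72 x 72 x 12 mm on two legs, foot plate 102 x 72 mm), third from the left of four places on the bed (left = larger y); may be absent. At the level of its top; 48 mm free below the top. z up; x, y are the bracket's; its clamp lever is on the -x side.
- plateC: Steel plate, 64 x 52 x 8 mm, that slides along x on top of bracket C, with an equal 19.5 mm hole. Origin: centre of its hole, at its underside (same height as point bracketC_hole). It starts 5 to 8 mm aside of the bracket's hole, either way along x; slides up to 10 mm each way with 4 N of friction and stays where left.
- leverC (a joint): Clamp lever of bracket C, a steel bar 40 mm long, 16 mm wide, 8 mm thick, hinged about y at x -46, y 0, z -2 mm from point bracketC_hole and reaching out to -x. 0 = down, level (clamped; end stop); positive = raised, rad; starts at 0.55 to 0.75. Stiff: stays where left; pressing it down 26 mm from the hinge takes about 5 N.
- bracketD_hole (a point): Centre of the 19.5 mm through hole in the top of a steel bracket (2 kg, loose, 72 mm high, top 72 x 72 x 12 mm on two legs, foot plate 102 x 72 mm), rightmost of four places on the bed (left = larger y); may be absent. At the level of its top; 48 mm free below the top. z up; x, y are the bracket's; its clamp lever is on the -x side.
- plateD: Steel plate, 64 x 52 x 8 mm, that slides along x on top of bracket D, with an equal 19.5 mm hole. Origin: centre of its hole, at its underside (same height as point bracketD_hole). It starts 5 to 8 mm aside of the bracket's hole, either way along x; slides up to 10 mm each way with 4 N of friction and stays where left.
- leverD (a joint): Clamp lever of bracket D, a steel bar 40 mm long, 16 mm wide, 8 mm thick, hinged about y at x -46, y 0, z -2 mm from point bracketD_hole and reaching out to -x. 0 = down, level (clamped; end stop); positive = raised, rad; starts at 0.55 to 0.75. Stiff: stays where left; pressing it down 26 mm from the hinge takes about 5 N.
- drift: Steel drift with a round wooden handle, 130 mm long, 180 g. Origin: centre of its tip; z along its axis to the handle. From the tip: a taper from 6 mm to 18 mm diameter over 45 mm, 18 mm diameter up to 62 mm, a collar 30 mm in diameter from 62 to 68 mm, then the handle 22 mm in diameter from 68 to 130 mm. Starts upright in its stand, on its collar.
- stand: Loose wooden block 80 x 80 x 70 mm, 0.9 kg, with a vertical through hole of 22.5 mm in its middle that carries the drift by its collar (tip then 8 mm above the table). Origin: centre of its underside, z up.
- pot: Loose white wax pot, open, round, 72 mm across at the rim and 50 mm high, wall 4 mm, floor about 5 mm thick. Origin: centre of its underside, z up.
- glass1: Drinking glass, 66 mm across, 85 mm high; a bystander. Origin: centre of its underside.
- glass2: Drinking glass, 66 mm across, 85 mm high; a bystander. Origin: centre of its underside.
- glass3: Drinking glass, 66 mm across, 85 mm high; a bystander. Origin: centre of its underside.
- cork_disc: Flat cork polishing disc, 100 mm across, 22 mm thick; a bystander. Origin: centre of its underside.
- jar: Closed amber jar, 64 mm across, 85 mm high; a bystander. Origin: centre of its underside.
- brush: Brush lying behind the bed; a bystander. Origin within it, at table level.
- wrench: Wrench lying behind the bed; a bystander. Origin within it, at table level.
Things that resemble listed ones, but are neither listed nor needed, are in the scene too. Leave any yellow look-alike of the part that bears bracketD_hole alone.

How it is judged:
On the way, in this order (a step that is already met when the one before it is completed fails the run):
1. the drift's tip is dipped at least 15 mm below the rim of the wax pot (z of drift in the frame of pot between 0.003 and 0.035 m and horizontal distance between drift and pot below 0.03 m), for 0.2 s.
2. the drift is pushed home through plate and bracket A (collar within 4 mm of the plate), its clamp lever still up (z of drift in the frame of bracketA_hole below -0.05 m and horizontal distance between drift and bracketA_hole below 0.005 m and horizontal distance between plateA and bracketA_hole below 0.0022 m and value of joint leverA above 0.3 rad), for 0.2 s.
3. the drift is pushed home through plate and bracket B (collar within 4 mm of the plate), its clamp lever still up (z of drift in the frame of bracketB_hole below -0.05 m and horizontal distance between drift and bracketB_hole below 0.005 m and horizontal distance between plateB and bracketB_hole below 0.0022 m and value of joint leverB above 0.3 rad), for 0.2 s.
4. the drift is pushed home through plate and bracket C (collar within 4 mm of the plate), its clamp lever still up (z of drift in the frame of bracketC_hole below -0.05 m and horizontal distance between drift and bracketC_hole below 0.005 m and horizontal distance between plateC and bracketC_hole below 0.0022 m and value of joint leverC above 0.3 rad), for 0.2 s.
5. the drift is pushed home through plate and bracket D (collar within 4 mm of the plate), its clamp lever still up (z of drift in the frame of bracketD_hole below -0.05 m and horizontal distance between drift and bracketD_hole below 0.005 m and horizontal distance between plateD and bracketD_hole below 0.0022 m and value of joint leverD above 0.3 rad), for 0.2 s.
At the end, for the whole second after the job is handed in: Every plate hole within 2.2 mm of its bracket hole, brackets level (0.05 rad), clamp levers down (below 0.12 rad); drift at rest in the stand, tip within 8 mm of its axis and under 14 mm above its underside, tilt under 0.12 rad; stand and pot upright (horizontal distance between plateA and bracketA_hole below 0.0022 m and horizontal distance between plateB and bracketB_hole below 0.0022 m and horizontal distance between plateC and bracketC_hole below 0.0022 m and horizontal distance between plateD and bracketD_hole below 0.0022 m and angle between each of bracketA_hole, bracketB_hole, bracketC_hole, bracketD_hole's own z axis and vertical below 0.05 rad and value of joint each of leverA, leverB, leverC, leverD below 0.12 rad and horizontal distance between drift and stand below 0.008 m and z of drift in the frame of stand below 0.014 m and angle between drift's own z axis and vertical below 0.12 rad and angle between stand's own z axis and vertical below 0.1 rad and angle between pot's own z axis and vertical below 0.15 rad and height (world z) of each of stand, pot below 0.01 m and linear speed of drift below 0.02 m/s); the robot touches nothing.
It fails at once if the robot itself, not the drift, presses on a sliding plate (contact force between any of the fingers, the arm and plateA above 3 N or contact force between any of the fingers, the arm and plateB above 3 N or contact force between any of the fingers, the arm and plateC above 3 N or contact force between any of the fingers, the arm and plateD above 3 N).
It fails at once if a bystander (glass, disc, jar, brush, wrench) is shoved more than 30 mm (distance of any of glass1, glass2, glass3, cork_disc, jar, brush, wrench from where it was at the start of the episode above 0.03 m).
It fails at once if a bracket is shoved more than 15 mm out of its place (distance of any of bracketA_hole, bracketB_hole, bracketC_hole, bracketD_hole from where it was at the start of the episode above 0.015 m).
Of bracketA, bracketB, bracketC, bracketD only 3 to 4 are there at a start; the rules pass over those that are not, and their reading is None.
At some moment in a run one of pot, stand may be knocked a few centimetres aside while the robot is not near it.
It also fails if it takes over 210 s, if anything falls off the work surface, if the arm or the gripper's body presses on something with over 40 N, if the wrist force passes 120 N, or if a joint passes its speed limit or range.

ROBOT

A 7-joint arm with a two-finger parallel gripper is mounted at the origin on the work surface. World frame = base frame: x ahead of the robot, y to its left, z up, the work surface at z = 0. Lengths are in m, angles in rad, forces in N, time in s.
With the tool pointing down it reaches from about 0.35 to 0.9 m from the base axis. Payload 8.1 kg.
Tool frame: the origin (TCP) lies between the finger pads; the fingertips stand 11 mm ahead of it and the grasp point (between the pads) lies 8 mm behind it; z points along the fingers, y is the line along which they close (so a half turn about z gives the same grasp; the last joint's range is limited). The gripper opens to 92 mm and grips with 3 to 60 N. Pads are 19 mm wide; open, the fingers measure 130 mm over their backs; the gripper's body (75 mm by 190 mm) begins 47 mm behind the grasp point.
Start: joints at [1.017, 0.434, 0.025, 1.573, -0.012, 1.134, -0.075], TCP at [0.272, -0.563, 0.238] pointing down, gripper open.
Joint ranges: [-2.62, 2.62], [-0.44, 2.09], [-1.27, 1.32], [0.08, 2.57], [-1.32, 4.46], [0.12, 2], [-2.74, 2.74]. Speed limits (rad/s): [2.22, 2.22, 3.01, 3.01, 3.14, 3.14, 3.14].

INTERFACE

Orientations are given as a rotation vector (axis times angle).
In Python, from cell import observe, get_image, camera_params, sign_off gives the robot as it stands.
- The arm moves only by the shell command python3 -m pendant 'ROWS' [FORCE]. ROWS is JSON, one flat list of numbers, 7 for each row, row after row: the shift along the tool's x, y, z in m, then the turn, a rotation vector about the tool's x, y, z in rad, then the finger opening in m, from 0 to 0.0918. In form: [dx, dy, dz, rx, ry, rz, jaw, dx, dy, dz, rx, ry, rz, jaw, ...]. A call has 1 to 10 rows; each row shifts and turns the commanded pose from where the row before left it, along the tool's axes as they then stand; what a row does not reach is not made up. A row lasts 1/8 s, in which the tool goes at most 62.5 mm and 10.7 degrees, less where a joint would pass 70% of its speed; a pose out of reach is approached as far as the arm can. A call is refused whole if a number of a shift passes 0.0625 or a number of a turn 0.188, either way. A call with a gripper value outside its range is refused whole. The fingers move at their own pace and stop on an object; FORCE is the grip in N (left out, the last holds). Time passes only in rows, so rows that do not move let the fingers close. It gives the time, the measured TCP pose, the force, the opening and the grip force at its end, in the units of the state.
- observe(): the state, without advancing time (a new reading comes with each control period).
- get_image(name): name is "side" or "top"; returns the picture (480x640x3 uint8, red, green, blue); there is no depth.
- camera_params(name): a dict with "intrinsics" (3x3 intrinsics, pixels), "eye" and "rotation" of the camera in the world. Camera axes: x right, y down, z forward; pixel columns grow to the right and rows downward; lengths in m; the calibration is good to about 2 mm. A picture is of the moment at which its call begins. camera_params takes no time and is no camera call.
- sign_off(): hands the job in; it is judged then, once.
The state is a dict: "clock": time; "joints": joint angles; "dq": joint speeds; "joint_efforts": joint torques, N m; "position": TCP position; "ee_rot": TCP orientation; "force": force on the tool from outside, world axes, zero at the start; "ft_torque": the same for the moment, N m; "width": opening from 0.0 (shut) to 1.0 (fully open); "gripper_force": force on a finger pad.
Only numpy, scipy, OpenCV 4.12 (cv2) and the standard library are available. Lean on these libraries where they do the work, as an engineer would, in place of code of your own. Each camera call takes 0.05 s, during which the arm holds its last target. There are 200 camera calls.

## Working session

There is one attempt and no reset: what is moved stays moved. The work goes in short steps, Python scripts to look and compute and a shell command to move; the robot and the scene stay as the last step left them, time stands still between calls to the robot, and variables do not carry over. Pictures are saved under pics/ and viewed, at most 14 in all, crops included, and the job is handed in when it is done.

```bash
mkdir -p pics; ls
python3 - <<'E'
from cell import *
import cv2
for n in("top","side"):
    im=get_image(n); cv2.imwrite(f"pics/{n}0.png",cv2.cvtColor(im,cv2.COLOR_RGB2BGR)); print(n,camera_params(n))
print(observe())
E
```

```text
pics
top {'intrinsics': array([[443.40338378,   0.        , 317.60637657],
       [  0.        , 443.40338378, 241.55273903],
       [  0.        ,   0.        ,   1.        ]]), 'eye': array([ 0.40447109, -0.01994768,  1.17074261]), 'rotation': array([-2.09551497,  2.1394668 , -0.15454871])}
side {'intrinsics': array([[492.18627099,   0.        , 307.1943466 ],
       [  0.        , 492.18627099, 247.81076595],
       [  0.        ,   0.        ,   1.        ]]), 'eye': array([0.55599836, 0.82181296, 0.72157907]), 'rotation': array([-0.04805019,  2.83077887, -1.36106163])}
{'clock': 0.1, 'joints': array([ 1.01738325,  0.43510126,  0.02497706,  1.57397438, -0.0116022 ,
        1.13399191, -0.0750953 ]), 'dq': array([-0.00043933, -0.00099013, -0.00060213, -0.00228477, -0.00103194,
       -0.00068056,  0.00062176]), 'joint_efforts': array([ 4.38366507e-03, -6.69123101e+01,  9.88508575e-01, -3.15143967e+01,
       -6.04878366e-02,  3.74040124e-02,  9.23863490e-05]), 'position': array([ 0.27208063, -0.56219987,  0.23706808]), 'ee_rot': array([-3.06091274e+00, -7.01766949e-01,  6.49002692e-04]), 'force': array([ 0.19384145, -0.33149905,  0.26586223]), 'ft_torque': array([-0.00212893,  0.00128548,  0.05074034]), 'gripper_force': 0.0, 'width': 0.9983307749297798}
```

View pics/top0.png

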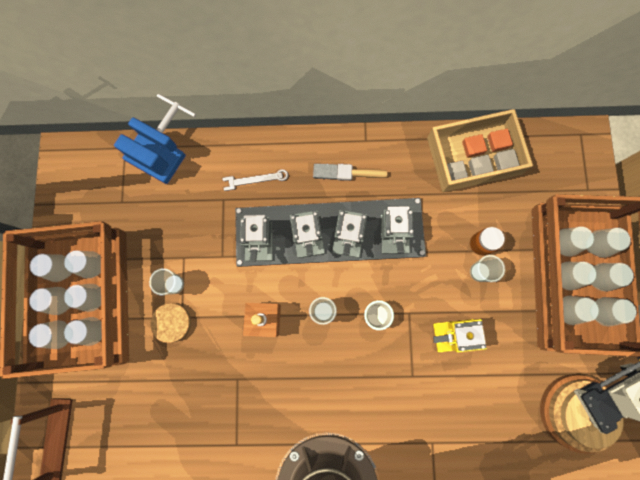

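View pics/side0.png

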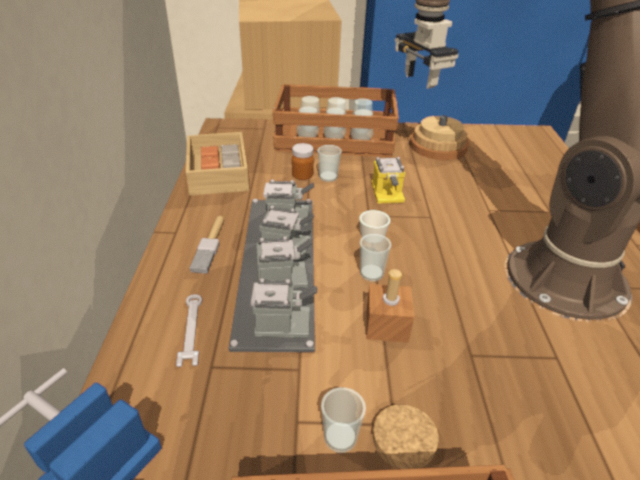

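The top view shows all four brackets: A (255,230), B (305,230), C (350,228) and D (399,220). The stand with the drift is at (260,320). There are two pot candidates, (323,311) and (379,315). In the side view the one nearer the stand is clear glass and the further one (374,227) is white, so (379,315) should be the pot. The yellow look-alike bracket at (465,336) stays untouched. I'll confirm with an enlarged crop.

```bash
cat > h.py <<'E'
import numpy as np,cv2
from cell import *
from scipy.spatial.transform import Rotation as R
def px2w(n,u,v,z):
    c=camera_params(n);M=R.from_rotvec(c["rotation"]).as_matrix()
    d=M@np.linalg.solve(c["intrinsics"],[u,v,1.]);e=c["eye"]
    return e+d*(z-e[2])/d[2]
def w2px(n,p):
    c=camera_params(n);M=R.from_rotvec(c["rotation"]).as_matrix()
    q=c["intrinsics"]@(M.T@(np.array(p)-c["eye"]));return q[:2]/q[2]
def crop(im,x,y,w,h,s):
    return cv2.cvtColor(cv2.resize(im[y:y+h,x:x+w],None,fx=s,fy=s,interpolation=cv2.INTER_CUBIC),cv2.COLOR_RGB2BGR)
E
python3 - <<'E'
from h import *
t=get_image("top");s=get_image("side")
a=crop(t,235,198,200,75,4);b=crop(t,240,288,200,70,4)
cv2.imwrite("pics/c1.png",np.vstack([a,b]))
a=crop(s,225,170,100,175,3.4);b=crop(s,340,170,100,175,3.4)
cv2.imwrite("pics/c2.png",np.hstack([a,b]))
E
```

```text
(no output)
```

View pics/c1.png

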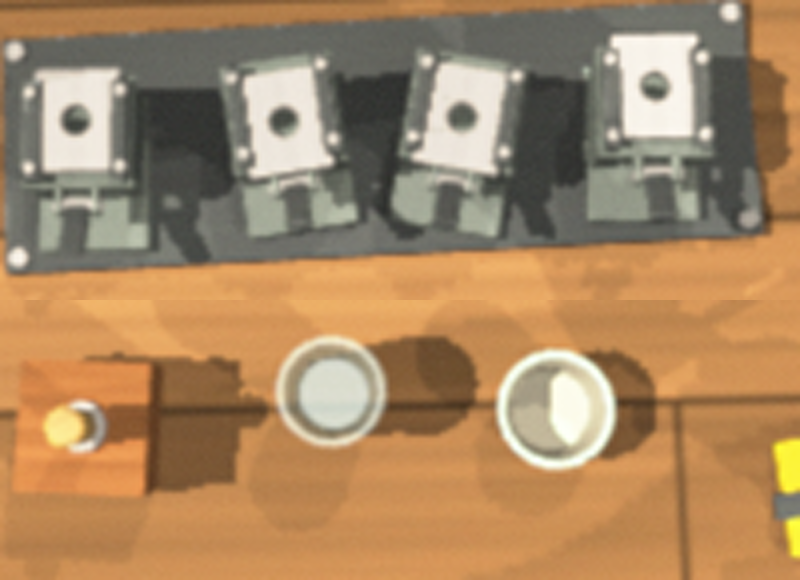

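View pics/c2.png

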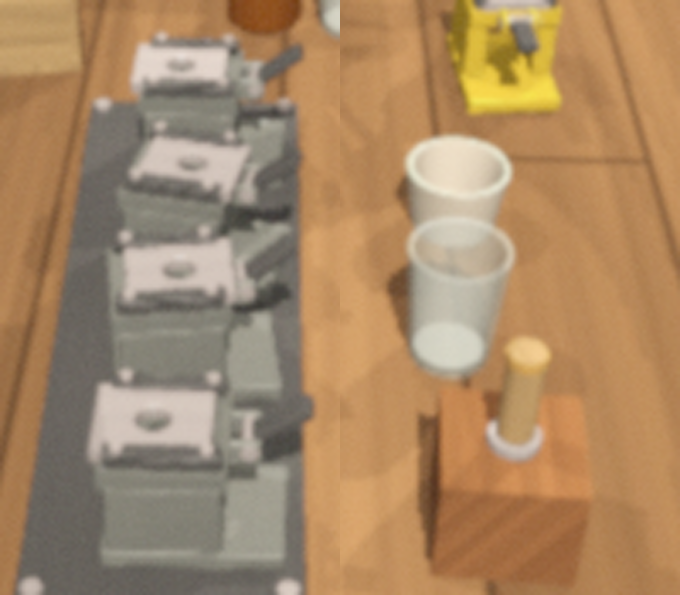

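Crop c1 confirms it: the pot is the white vessel at crop (556,408), full-frame (379,315). The vessel at (332,391) is a clear glass. The plate holes are offset from the centres of the bracket bolt patterns: A and D towards +x, B and C towards -x.

Run:
```python
from h import *
f=lambda X,Y,x0=235,y0=198:((X+.5)/4+x0-.5,(Y+.5)/4+y0-.5)
np.set_printoptions(precision=4,suppress=True)
# stereo for bed height: hole A,B,C,D in side crop (scale 3.4)
top={'A':(76,119),'B':(284,120),'C':(463,116),'D':(655,86)}
sd={'A':(153,419),'B':(179,269),'C':(193,163),'D':(181,66)}
def tri(pa,pb):
    A=[];b=[]
    for n,p in(("top",pa),("side",pb)):
        e=camera_params(n)["eye"];d=px2w(n,*p,0)-e;d/=np.linalg.norm(d);P=np.eye(3)-np.outer(d,d);A.append(P);b.append(P@e)
    x=np.linalg.solve(sum(A),sum(b));return x,np.linalg.norm(A[0]@x-b[0])*2
g=lambda X,Y:((X+.5)/3.4+225-.5,(Y+.5)/3.4+170-.5)
for k in top: print(k,*tri(f(*top[k]),g(*sd[k])))
bol={'A':[(30,92),(120,88),(120,166),(28,166)],'B':[(231,77),(320,63),(338,146),(243,157)],'C':[(428,62),(517,76),(494,150),(413,136)],'D':[(612,58),(702,58),(706,133),(608,133)]}
for k in bol:
    P=np.array([px2w("top",*f(*q),.09) for q in bol[k]]);h=px2w("top",*f(*top[k]),.088)
    d=(P[0]+P[1]-P[2]-P[3])/2;yaw=np.arctan2(d[1],d[0]);c=P.mean(0)
    print(k,"centre",c[:2],"yaw",yaw,"hole",h[:2],"off along",(h-c)[:2]@[np.cos(yaw),np.sin(yaw)], "size",np.linalg.norm(d),np.linalg.norm((P[0]-P[1]+P[3]-P[2])/2))
t=f(62,425-300,240,288)
print("handle top",px2w("top",*t,.138)); s=lambda X,Y:((X+.5)/3.4+340-.5,(Y+.5)/3.4+170-.5)
print("handle tri",*tri(t,s(527-340,352)))
print("pot",px2w("top",*f(556,108,240,288),.05))
print("collar",px2w("top",*f(84,127,240,288),.073))
print("stand", [px2w("top",*f(a,b-300,240,288),.07)[:2] for a,b in((20,363),(154,364),(148,496),(14,489))])
print("glass",px2w("top",*f(332,91,240,288),.085))
Rm=R.from_rotvec(observe()["ee_rot"]).as_matrix();print(Rm)
```

```text
A [0.6347 0.1683 0.0902] 0.0006449522164418269
B [0.6306 0.0382 0.0901] 0.00013850523057667348
C [ 0.6301 -0.0732  0.0898] 0.0005355415957624517
D [ 0.6467 -0.1929  0.0891] 3.6873286721893506e-05
A centre [0.6288 0.1692] yaw -0.006052294180932235 hole [0.6348 0.1687] off along 0.006056280235898919 size 0.04843134308554661 0.05709313044351928
B centre [0.6366 0.0387] yaw 0.1645727919929337 hole [0.631  0.0383] off along -0.005592388821568878 size 0.052862893999131924 0.057887489617044575
C centre [ 0.6368 -0.0734] yaw -0.27604229551680476 hole [ 0.6308 -0.0733] off along -0.005813611931931395 size 0.048567587953830316 0.053458828276233696
D centre [ 0.6405 -0.1937] yaw -0.04972135689771374 hole [ 0.6469 -0.1931] off along 0.006383589020832834 size 0.04763115794478739 0.05800973035623065
handle top [0.4086 0.155  0.138 ]
handle tri [0.4091 0.1553 0.1356] 0.0009380021024444713
pot [ 0.4138 -0.1383  0.05  ]
collar [0.4075 0.1525 0.073 ]
stand [array([0.4472, 0.1929]), array([0.445 , 0.1098]), array([0.3653, 0.1136]), array([0.3709, 0.1957])]
glass [0.4261 0.     0.085 ]
[[ 0.9001  0.4356 -0.0005]
 [ 0.4356 -0.9001  0.0007]
 [-0.0001 -0.0009 -1.    ]]
```

```bash
python3 -m pendant '[0,0,-0.01,0,0,0.15,0.09, 0,0,-0.01,0,0,0.15,0.09, 0,0,0,0,0,0.15,0.09, 0.05,-0.06,0,0,0,0,0.09, 0.05,-0.06,0,0,0,0,0.09, 0.04,-0.06,0,0,0,0,0.09, 0,-0.06,0,0,0,0,0.09, 0,-0.06,0,0,0,0,0.09, 0,-0.06,0,0,0,0,0.09, 0,-0.06,0,0,0,0,0.09]' 40; python3 -m pendant '[0,-0.06,0,0,0,0,0.09, 0,-0.06,0,0,0,0,0.09, 0,-0.06,0,0,0,0,0.09, 0,-0.06,0,0,0,0,0.09, 0,-0.05,0,0,0,0,0.09, 0,0,0,0,0,0,0.09, 0,0,0,0,0,0,0.09]'
```

```text
clock: 1.45
position: [0.3864, -0.1725, 0.2578]
ee_rot: [3.141, 0.001, 0.001]
force: [2.0, 0.5, -0.4]
width: 0.98
gripper_force: 0.0
clock: 2.33
position: [0.3864, 0.1149, 0.2575]
ee_rot: [3.141, 0.001, -0.001]
force: [0.8, -0.6, -0.7]
width: 0.978
gripper_force: 0.0
```

```bash
python3 -m pendant '[0.022,-0.04,0,0,0,0,0.09, 0,0,0,0,0,0,0.09, 0,0,0.05,0,0,0,0.09, 0,0,0.05,0,0,0,0.09, 0,0,0.03,0,0,0,0.09, 0,0,0.022,0,0,0,0.09, 0,0,0.01,0,0,0,0.09, 0,0,0,0,0,0,0.09]'
python3 - <<'E'
from h import *
a=crop(get_image("top"),220,260,90,110,4.4);b=crop(get_image("side"),340,200,100,120,4)
b=b[:484];a=a[:480];b=b[:480]
cv2.imwrite("pics/g1.png",np.hstack([a,b]))
E
```

```text
clock: 3.32
position: [0.4084, 0.1545, 0.0956]
ee_rot: [3.141, -0.001, -0.001]
force: [0.1, -0.2, -0.8]
width: 0.981
gripper_force: 0.0
```

View pics/g1.png

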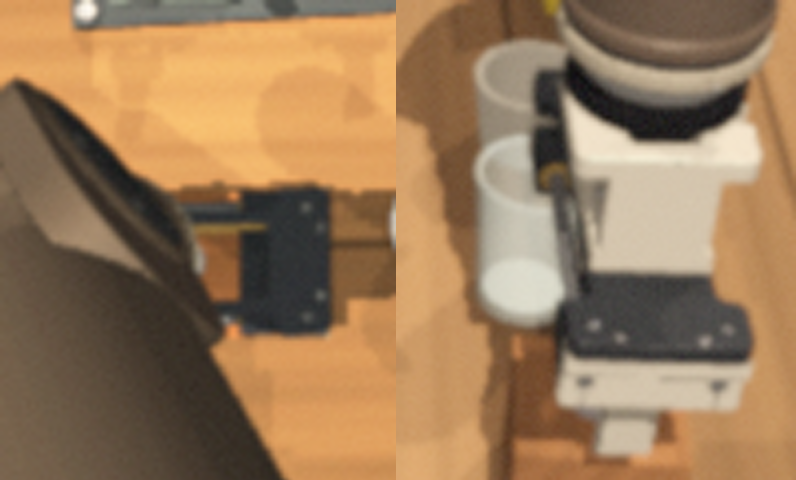

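The fingers straddle the handle with the stand below them, and the handle is hidden. Close, then lift.

```bash
python3 -m pendant '[0,0,0,0,0,0,0.01, 0,0,0,0,0,0,0.01, 0,0,0,0,0,0,0.01, 0,0,0,0,0,0,0.01, 0,0,0,0,0,0,0.01, 0,0,0,0,0,0,0.01, 0,0,0,0,0,0,0.01, 0,0,0,0,0,0,0.01]' 55;  python3 -m pendant '[0,0,-0.03,0,0,0,0.01, 0,0,-0.05,0,0,0,0.01, 0,0,-0.05,0,0,0,0.01, 0,0,-0.02,0,0,0,0.01, 0,0,0,0,0,0,0.01, 0,0,0,0,0,0,0.01]'
python3 - <<'E'
from h import *
o=observe();p=o["position"];print(o["force"],o["width"]*.092)
t=get_image("top");s=get_image("side")
for n,i in(("top",t),("side",s)): print(n,w2px(n,p+[0,0,-.087]),w2px(n,p))
u,v=w2px("side",p+[0,0,-.05]).astype(int)
a=crop(s,u-50,v-60,100,120,4.5)
u,v=w2px("top",[.414,-.138,.05]).astype(int)
b=crop(t,u-50,v-60,75,120,4.5)
print("crop side origin",w2px("side",p+[0,0,-.05]).astype(int)-[50,60],"top",u-50,v-60)
cv2.imwrite("pics/g2.png",np.hstack([a,b]))
E
```

```text
clock: 4.42
position: [0.4084, 0.1555, 0.0957]
ee_rot: [3.141, 0.001, -0.0]
force: [-0.2, -0.1, -0.7]
width: 0.228
gripper_force: 55.0
clock: 5.18
position: [0.4078, 0.1551, 0.2445]
ee_rot: [3.141, 0.001, -0.003]
force: [-0.4, 0.4, -2.2]
width: 0.233
gripper_force: 55.0
[-0.35389722  0.37604338 -2.23249692] 0.02140934180127751
top [253.63162179 319.25326395] [246.39816906 319.24765964]
side [397.18584707 263.89282576] [403.85768408 224.01535785]
crop side origin [349 187] top 328 254
```

View pics/g2.png

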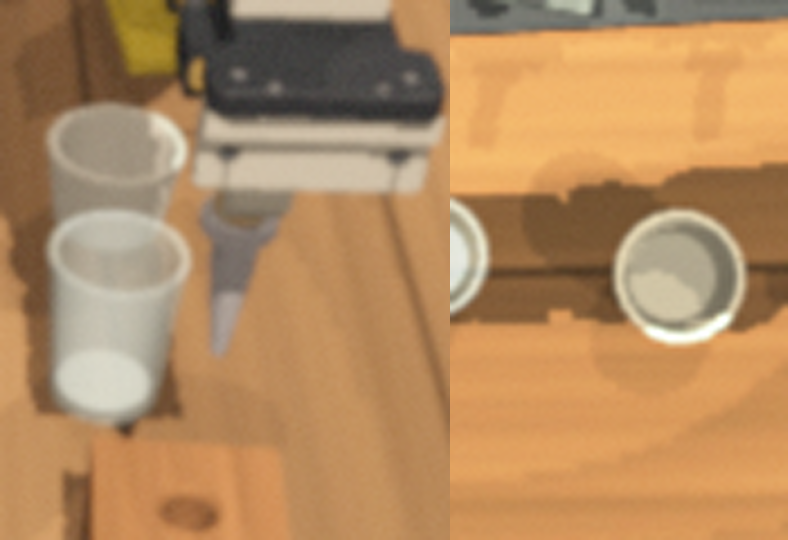

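The drift is held upright, tip at side pixel (397.6,265.8) against a predicted (397.2,263.9). The pot is still at (379,315). Now the dip.

```bash
python3 -m pendant '[0.006,0.058,0,0,0,0,0.01, 0,0.058,0,0,0,0,0.01, 0,0.058,0,0,0,0,0.01, 0,0.06,0,0,0,0,0.01, 0,0.06,0,0,0,0,0.01, 0,0,0,0,0,0,0.01, 0,0,0.05,0,0,0,0.01, 0,0,0.05,0,0,0,0.01, 0,0,0.025,0,0,0,0.01, 0,0,0,0,0,0,0.01]'; python3 -m pendant '[0,0,0.01,0,0,0,0.01, 0,0,0.003,0,0,0,0.01, 0,0,0,0,0,0,0.01, 0,0,0,0,0,0,0.01, 0,0,0,0,0,0,0.01, 0,0,0,0,0,0,0.01]'
python3 - <<'E'
from h import *
o=observe();p=o["position"];print(o["force"])
s=get_image("side");t=get_image("top")
a=crop(s,325,170,100,120,4);b=crop(t,330,250,90,120,4)
cv2.imwrite("pics/d1.png",np.hstack([a,b]))
print(w2px("side",[.4138,-.1383,.05]),w2px("side",p+[0,0,-.02]))
E
```

```text
clock: 6.52
position: [0.413, -0.1371, 0.1187]
ee_rot: [-3.14, -0.003, 0.008]
force: [-0.1, 0.6, -1.4]
width: 0.234
gripper_force: 55.0
clock: 7.28
position: [0.4148, -0.1385, 0.1079]
ee_rot: [3.141, 0.001, 0.001]
force: [0.1, -0.5, -1.1]
width: 0.231
gripper_force: 55.0
[ 0.06100658 -0.47421837 -1.12081943]
[374.63631392 217.92963008] [375.81624159 204.51027333]
```

View pics/d1.png

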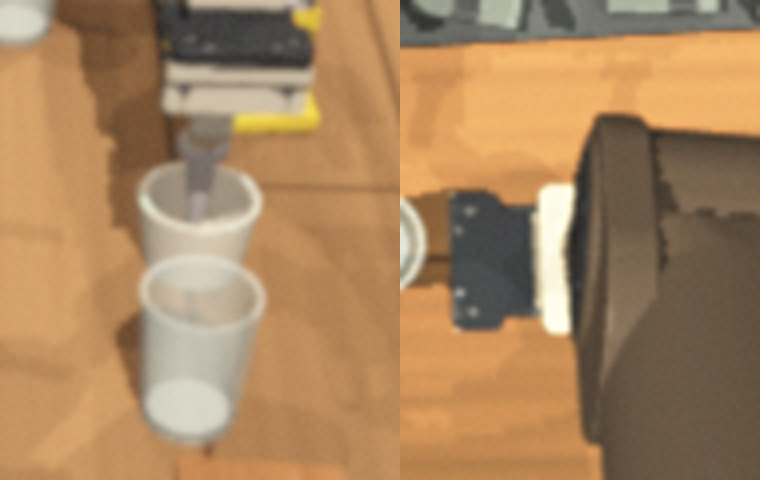

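The tip is inside the white pot, about 30 mm below the rim. Lift and go over bracket A.

```bash
python3 -m pendant '[0,0,-0.05,0,0,0,0.01, 0,0,-0.05,0,0,0,0.01, 0,0,-0.04,0,0,0,0.01, 0.036,-0.051,0,0,0,0,0.01, 0.036,-0.051,0,0,0,0,0.01, 0.036,-0.051,0,0,0,0,0.01, 0.036,-0.051,0,0,0,0,0.01, 0.036,-0.051,0,0,0,0,0.01, 0.037,-0.052,0,0,0,0,0.01, 0,0,0,0,0,0,0.01]'; python3 -m pendant '[0,0,0.04,0,0,0,0.01, 0,0,0.01,0,0,0,0.01, 0,0,0,0,0,0,0.01, 0,0,0,0,0,0,0.01]'
python3 - <<'E'
from h import *
o=observe();p=o["position"];print(p)
s=get_image("side");t=get_image("top")
print("tip pred",w2px("side",p+[0,0,-.089]),"plate hole",w2px("side",[.6348,.1687,.09]),"br",w2px("side",[.6288,.1692,.09]))
u,v=245,250
cv2.imwrite("pics/a1.png",crop(s,u,v,90,75,7))
E
```

```text
clock: 8.62
position: [0.6312, 0.1735, 0.2463]
ee_rot: [-3.139, -0.011, 0.002]
force: [-1.3, -0.1, -1.4]
width: 0.229
gripper_force: 55.0
clock: 9.12
position: [0.6314, 0.1675, 0.1992]
ee_rot: [-3.141, -0.0, -0.003]
force: [-1.2, 0.3, -1.5]
width: 0.233
gripper_force: 55.0
[0.63135326 0.16749735 0.19924109]
tip pred [271.29699843 284.68647369] plate hole [269.72862649 293.15569285] br [272.96304226 293.43861596]
```

View pics/a1.png

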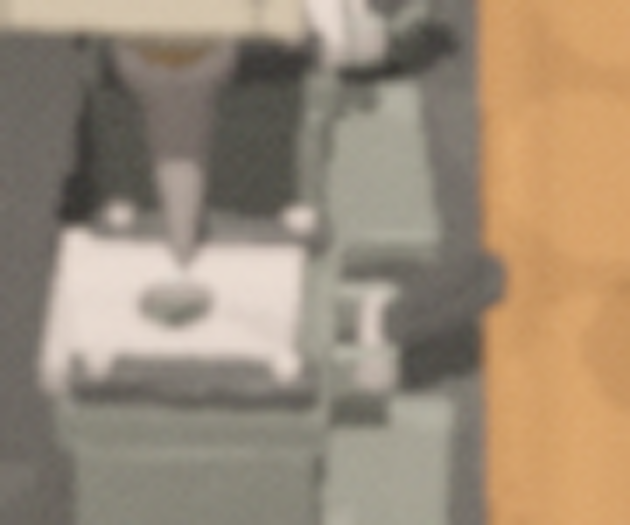

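The tip is at crop (184,262), full-frame (270.9,287), just above the plate hole centre at crop (176,302). That puts it about midway between the plate and bracket holes. I'll descend, watching the force.

```bash
python3 -m pendant '[0,-0.0015,0.012,0,0,0,0.01, 0,0,0.01,0,0,0,0.01, 0,0,0.006,0,0,0,0.01, 0,0,0,0,0,0,0.01, 0,0,0,0,0,0,0.01]'; python3 -m pendant '[0,0,0.006,0,0,0,0.01, 0,0,0.004,0,0,0,0.01, 0,0,0,0,0,0,0.01, 0,0,0,0,0,0,0.01]'
```

```text
clock: 9.85
position: [0.6308, 0.1692, 0.1699]
ee_rot: [-3.141, -0.001, -0.0]
force: [-0.0, 0.1, -1.2]
width: 0.226
gripper_force: 55.0
clock: 10.35
position: [0.6307, 0.1691, 0.1598]
ee_rot: [-3.142, -0.001, -0.0]
force: [-0.2, 0.4, -1.5]
width: 0.228
gripper_force: 55.0
```

```bash
python3 -m pendant '[-0.0005,0,0.005,0,0,0,0.01, -0.0005,0,0.005,0,0,0,0.01, -0.0005,0,0.004,0,0,0,0.01, 0,0,0,0,0,0,0.01, 0,0,0,0,0,0,0.01]'; python3 -m pendant '[-0.0005,0,0.004,0,0,0,0.01, 0,0,0.004,0,0,0,0.01, 0,0,0.004,0,0,0,0.01, 0,0,0,0,0,0,0.01, 0,0,0,0,0,0,0.01]'
```

```text
clock: 10.98
position: [0.6293, 0.1689, 0.1456]
ee_rot: [3.141, 0.001, 0.0]
force: [3.5, -0.9, -1.7]
width: 0.233
gripper_force: 55.0
clock: 11.6
position: [0.6281, 0.1687, 0.133]
ee_rot: [3.141, 0.001, -0.002]
force: [4.6, -1.9, -3.3]
width: 0.232
gripper_force: 55.0
```

```bash
python3 -m pendant '[0,0,0.004,0,0,0,0.01, 0,0,0.004,0,0,0,0.01, 0,0,0,0,0,0,0.01, 0,0,0,0,0,0,0.01]'; python3 -m pendant '[0,0,0.002,0,0,0,0.01, 0,0,0.002,0,0,0,0.01, 0,0,0.001,0,0,0,0.01, 0,0,0,0,0,0,0.01, 0,0,0,0,0,0,0.01]'
```

```text
clock: 12.1
position: [0.6282, 0.1687, 0.1252]
ee_rot: [3.141, 0.001, -0.002]
force: [1.1, -4.2, -2.4]
width: 0.235
gripper_force: 55.0
clock: 12.72
position: [0.6283, 0.1687, 0.1209]
ee_rot: [3.141, 0.001, -0.001]
force: [-2.0, -4.6, 3.5]
width: 0.233
gripper_force: 55.0
```

```bash
python3 -m pendant '[0,0,0.001,0,0,0,0.01, 0,0,0,0,0,0,0.01, 0,0,0,0,0,0,0.01, 0,0,0,0,0,0,0.01]'
python3 - <<'E'
from h import *
cv2.imwrite("pics/a2.png",crop(get_image("side"),245,250,90,75,7))
E
```

```text
clock: 13.22
position: [0.6283, 0.1687, 0.1199]
ee_rot: [3.141, 0.001, -0.001]
force: [-1.0, -6.2, 3.4]
width: 0.23
gripper_force: 55.0
```

View pics/a2.png

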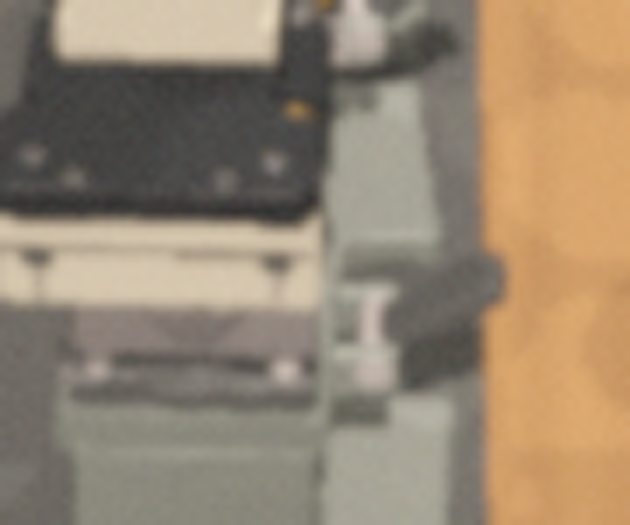

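```bash
python3 -m pendant '[0,0.0008,0.001,0,0,0,0.01, 0,0,0.001,0,0,0,0.01, 0,0,0,0,0,0,0.01, 0,0,0,0,0,0,0.01]';  python3 -m pendant '[0,0,0.001,0,0,0,0.01, 0,0,0.001,0,0,0,0.01, 0,0,0,0,0,0,0.01, 0,0,0,0,0,0,0.01]'
```

```text
clock: 13.78
position: [0.6283, 0.1686, 0.1177]
ee_rot: [-3.142, -0.002, 0.001]
force: [-3.2, -3.3, 6.0]
width: 0.231
gripper_force: 55.0
clock: 14.28
position: [0.6284, 0.1686, 0.1176]
ee_rot: [-3.141, -0.001, -0.001]
force: [-9.2, -5.9, 19.9]
width: 0.228
gripper_force: 55.0
```

The z force of 20 N at TCP z 0.1176 means the collar is seated on plate A. Draw out, then move over lever A.

```bash
python3 -m pendant '[0,0,-0.003,0,0,0,0.01, 0,0,-0.008,0,0,0,0.01, 0,0,-0.015,0,0,0,0.01, 0,0,-0.025,0,0,0,0.01, 0,0,-0.05,0,0,0,0.01, 0,0,0,0,0,0,0.01, -0.035,0,0,0,0,0,0.01, -0.035,0,0,0,0,0,0.01, 0,0,0,0,0,0,0.01]'
python3 - <<'E'
from h import *
cv2.imwrite("pics/a3.png",np.hstack([crop(get_image("side"),245,250,90,75,5),crop(get_image("top"),225,190,60,75,5)]))
E
```

```text
clock: 15.4
position: [0.5564, 0.1692, 0.2171]
ee_rot: [-3.141, -0.005, 0.001]
force: [1.7, -1.0, -1.1]
width: 0.228
gripper_force: 55.0
```

View pics/a3.png

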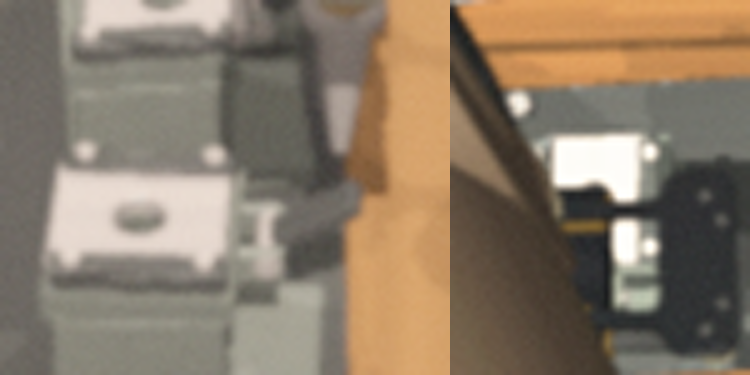

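The plate A hole is now centred between its pins, at crop (139,217). The tip at (345,150) is close to the lever end, so I'll shift +4 mm in x and press.

```bash
python3 -m pendant '[0.004,0,0.01,0,0,0,0.01, 0,0,0.01,0,0,0,0.01, 0,0,0.008,0,0,0,0.01, 0,0,0.006,0,0,0,0.01, 0,0,0.004,0,0,0,0.01, 0,0,0,0,0,0,0.01]'; python3 -m pendant '[0,0,0.003,0,0,0,0.01, 0,0,0.002,0,0,0,0.01, 0,0,0.001,0,0,0,0.01, 0,0,0,0,0,0,0.01]'
```

```text
clock: 16.25
position: [0.5625, 0.1685, 0.1786]
ee_rot: [-3.141, -0.001, 0.001]
force: [-0.5, 0.1, 1.2]
width: 0.231
gripper_force: 55.0
clock: 16.75
position: [0.5622, 0.1686, 0.1733]
ee_rot: [-3.141, -0.002, 0.001]
force: [-4.5, 0.3, 8.8]
width: 0.229
gripper_force: 55.0
```

```bash
python3 -m pendant '[0,0,0.001,0,0,0,0.01, 0,0,0.001,0,0,0,0.01, 0,0,0,0,0,0,0.01, 0,0,0,0,0,0,0.01]'
python3 - <<'E'
from h import *
cv2.imwrite("pics/a4.png",np.hstack([crop(get_image("side"),245,210,90,105,5)]))
E
```

```text
clock: 17.25
position: [0.5626, 0.1688, 0.1728]
ee_rot: [-3.141, -0.001, -0.002]
force: [-7.5, -1.7, 21.6]
width: 0.23
gripper_force: 55.0
```

View pics/a4.png

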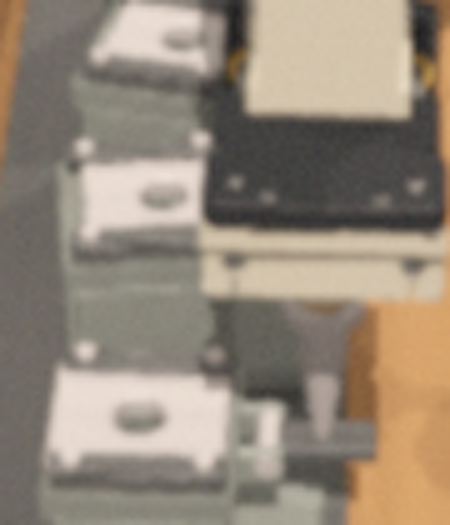

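Lever A is level with the end stop at 22 N. Next is bracket B, aiming at (0.634,0.0385).

```bash
python3 -m pendant '[0,0,-0.047,0,0,0,0.01, 0.024,0.043,0,0,0,0,0.01, 0.024,0.043,0,0,0,0,0.01, 0.0235,0.044,0,0,0,0,0.01, 0,0,0,0,0,0,0.01, 0,0,0.02,0,0,0,0.01, 0,0,0,0,0,0,0.01, 0,0,0,0,0,0,0.01]'
python3 - <<'E'
from h import *
p=observe()["position"];print(p,w2px("side",p+[0,0,-.09]))
cv2.imwrite("pics/b1.png",crop(get_image("side"),245,205,90,75,7))
E
```

```text
clock: 18.3
position: [0.6342, 0.0389, 0.1981]
ee_rot: [-3.141, -0.002, -0.0]
force: [0.7, 0.5, -1.7]
width: 0.231
gripper_force: 55.0
[0.63423404 0.0388871  0.19807819] [275.29009857 242.03106691]
```

View pics/b1.png

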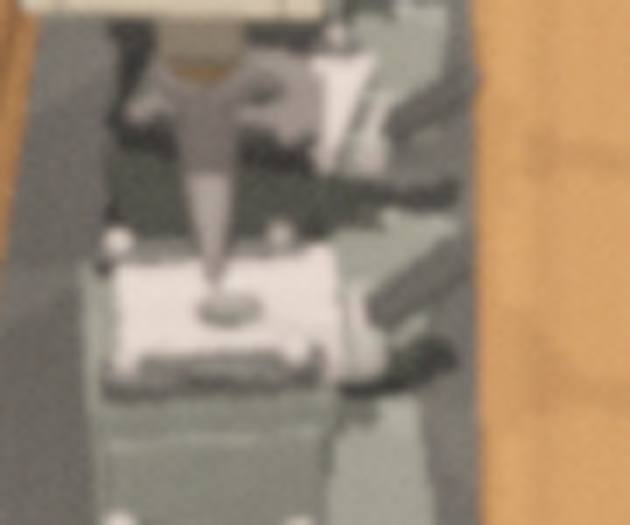

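The tip (213,280) is about 3–4 mm to +x of the plate B hole (229,307), as intended. Descend.

```bash
python3 -m pendant '[0,0,0.012,0,0,0,0.01, 0,0,0.01,0,0,0,0.01, 0,0,0.006,0,0,0,0.01, 0,0,0,0,0,0,0.01, 0,0,0,0,0,0,0.01]'; python3 -m pendant '[0,0,0.006,0,0,0,0.01, 0,0,0.004,0,0,0,0.01, 0.0005,0,0.005,0,0,0,0.01, 0.0005,0,0.005,0,0,0,0.01, 0.0005,0,0.004,0,0,0,0.01, 0,0,0,0,0,0,0.01, 0,0,0,0,0,0,0.01]'
```

```text
clock: 18.98
position: [0.6345, 0.0384, 0.1699]
ee_rot: [-3.142, -0.001, -0.001]
force: [-0.1, -0.3, -1.7]
width: 0.234
gripper_force: 55.0
clock: 19.85
position: [0.6353, 0.0384, 0.1452]
ee_rot: [3.142, 0.001, -0.002]
force: [-4.6, 0.9, -2.4]
width: 0.234
gripper_force: 55.0
```

```bash
python3 -m pendant '[0.0005,0,0.004,0,0,0,0.01, 0.0002,0,0.004,0,0,0,0.01, 0,0,0.004,0,0,0,0.01, 0,0,0,0,0,0,0.01, 0,0,0,0,0,0,0.01]'; python3 -m pendant '[0,0,0.004,0,0,0,0.01, 0,0,0.004,0,0,0,0.01, 0,0,0.002,0,0,0,0.01, 0,0,0,0,0,0,0.01, 0,0,0,0,0,0,0.01]'
```

```text
clock: 20.48
position: [0.6364, 0.0385, 0.1334]
ee_rot: [-3.141, -0.001, 0.001]
force: [-2.9, 2.4, -3.3]
width: 0.231
gripper_force: 55.0
clock: 21.1
position: [0.6365, 0.0385, 0.1234]
ee_rot: [-3.141, -0.001, 0.0]
force: [-2.1, 4.2, -3.9]
width: 0.232
gripper_force: 55.0
```

```bash
python3 -m pendant '[0,0,0.002,0,0,0,0.01, 0,0,0.002,0,0,0,0.01, 0,0,0.001,0,0,0,0.01, 0,0,0,0,0,0,0.01, 0,0,0,0,0,0,0.01]'; python3 -m pendant '[0,0,0.001,0,0,0,0.01, 0,0,0.001,0,0,0,0.01, 0,0,0,0,0,0,0.01, 0,0,0,0,0,0,0.01, 0,0,0,0,0,0,0.01]'
```

```text
clock: 21.72
position: [0.6365, 0.0385, 0.1188]
ee_rot: [-3.141, -0.001, -0.0]
force: [-3.3, 2.9, 1.6]
width: 0.23
gripper_force: 55.0
clock: 22.35
position: [0.6373, 0.0385, 0.1177]
ee_rot: [-3.141, -0.001, -0.003]
force: [-4.7, 3.9, 6.7]
width: 0.231
gripper_force: 55.0
```

```bash
python3 -m pendant '[0,0,0.001,0,0,0,0.01, 0,0,0.001,0,0,0,0.01, 0,0,0,0,0,0,0.01, 0,0,0,0,0,0,0.01, 0,0,0,0,0,0,0.01]'
```

```text
clock: 22.98
position: [0.6378, 0.0387, 0.1175]
ee_rot: [-3.141, -0.001, -0.006]
force: [-8.2, 2.3, 20.5]
width: 0.235
gripper_force: 55.0
```

Plate B is seated (20 N). Draw out and press lever B.

```bash
python3 -m pendant '[0,0,-0.003,0,0,0,0.01, 0,0,-0.008,0,0,0,0.01, 0,0,-0.015,0,0,0,0.01, 0,0,-0.025,0,0,0,0.01, 0,0,-0.05,0,0,0,0.01, 0,0,0,0,0,0,0.01, -0.033,0.0055,0,0,0,0,0.01, -0.032,0.0055,0,0,0,0,0.01, 0,0,0,0,0,0,0.01, 0,0,0,0,0,0,0.01]'; python3 -m pendant '[0,0,0.01,0,0,0,0.01, 0,0,0.01,0,0,0,0.01, 0,0,0.008,0,0,0,0.01, 0,0,0.006,0,0,0,0.01, 0,0,0.004,0,0,0,0.01, 0,0,0.003,0,0,0,0.01, 0,0,0.002,0,0,0,0.01, 0,0,0,0,0,0,0.01]'
python3 - <<'E'
from h import *
print(observe()["position"])
cv2.imwrite("pics/b2.png",np.hstack([crop(get_image("side"),245,170,95,110,5)]))
E
```

```text
clock: 24.22
position: [0.5721, 0.0267, 0.216]
ee_rot: [3.141, -0.0, 0.001]
force: [0.4, 0.5, -1.0]
width: 0.23
gripper_force: 55.0
clock: 25.22
position: [0.5708, 0.0273, 0.1731]
ee_rot: [3.141, 0.001, -0.002]
force: [-5.2, -0.3, 11.2]
width: 0.226
gripper_force: 55.0
[0.5707899  0.02726368 0.17311464]
```

View pics/b2.png

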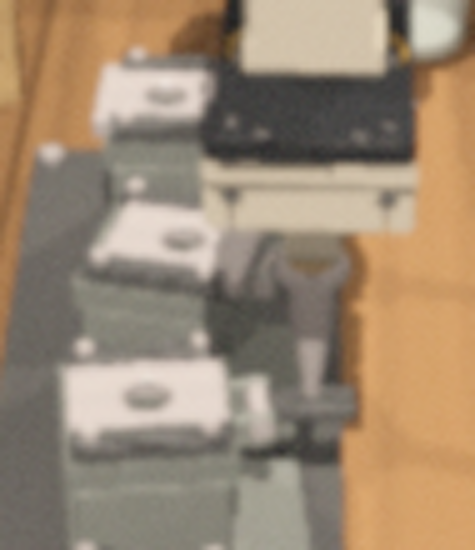

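Lever B is nearly level; press the last bit, then go to bracket C.

```bash
python3 -m pendant '[0,0,0.001,0,0,0,0.01, 0,0,0.001,0,0,0,0.01, 0,0,0,0,0,0,0.01, 0,0,0,0,0,0,0.01]'; python3 -m pendant '[0,0,-0.047,0,0,0,0.01, 0.021,0.0335,0,0,0,0,0.01, 0.021,0.0335,0,0,0,0,0.01, 0.0205,0.0335,0,0,0,0,0.01, 0,0,0,0,0,0,0.01, 0,0,0.02,0,0,0,0.01, 0,0,0,0,0,0,0.01, 0,0,0,0,0,0,0.01]'
```

```text
clock: 25.78
position: [0.5712, 0.0273, 0.1726]
ee_rot: [3.141, 0.001, 0.001]
force: [-8.4, -1.2, 23.8]
width: 0.228
gripper_force: 55.0
clock: 26.78
position: [0.634, -0.0725, 0.198]
ee_rot: [-3.141, -0.003, 0.0]
force: [0.3, 0.1, -1.8]
width: 0.231
gripper_force: 55.0
```

```bash
python3 -m pendant '[0,0.001,0.012,0,0,0,0.01, 0,0,0.01,0,0,0,0.01, 0,0,0.006,0,0,0,0.01, 0,0,0,0,0,0,0.01, 0,0,0,0,0,0,0.01]'; python3 -m pendant '[0,0,0.006,0,0,0,0.01, 0,0,0.004,0,0,0,0.01, 0.0005,0,0.005,0,0,0,0.01, 0.0005,0,0.005,0,0,0,0.01, 0.0005,0,0.004,0,0,0,0.01, 0,0,0,0,0,0,0.01, 0,0,0,0,0,0,0.01]'
```

```text
clock: 27.4
position: [0.6343, -0.0742, 0.1699]
ee_rot: [3.142, 0.001, 0.001]
force: [-0.6, 0.2, -0.7]
width: 0.23
gripper_force: 55.0
clock: 28.28
position: [0.6352, -0.0741, 0.1453]
ee_rot: [-3.141, -0.001, 0.001]
force: [-3.6, 1.6, -3.1]
width: 0.233
gripper_force: 55.0
```

```bash
python3 -m pendant '[0.0005,0,0.004,0,0,0,0.01, 0.0002,0,0.004,0,0,0,0.01, 0,0,0.004,0,0,0,0.01, 0,0,0,0,0,0,0.01, 0,0,0,0,0,0,0.01]'; python3 -m pendant '[0,0,0.004,0,0,0,0.01, 0,0,0.004,0,0,0,0.01, 0,0,0.002,0,0,0,0.01, 0,0,0,0,0,0,0.01, 0,0,0,0,0,0,0.01]'
```

```text
clock: 28.9
position: [0.6362, -0.0742, 0.1334]
ee_rot: [3.142, 0.001, -0.0]
force: [-2.2, 0.3, -2.2]
width: 0.227
gripper_force: 55.0
clock: 29.52
position: [0.6362, -0.0743, 0.1235]
ee_rot: [3.142, 0.001, -0.0]
force: [-1.9, 0.6, -2.5]
width: 0.233
gripper_force: 55.0
```

```bash
python3 -m pendant '[0,0,0.002,0,0,0,0.01, 0,0,0.002,0,0,0,0.01, 0,0,0.002,0,0,0,0.01, 0,0,0,0,0,0,0.01, 0,0,0,0,0,0,0.01]'; python3 -m pendant '[0,0,0.001,0,0,0,0.01, 0,0,0.001,0,0,0,0.01, 0,0,0,0,0,0,0.01, 0,0,0,0,0,0,0.01, 0,0,0,0,0,0,0.01]'
```

```text
clock: 30.15
position: [0.6363, -0.0741, 0.1178]
ee_rot: [3.142, 0.001, 0.0]
force: [-3.3, 0.7, 1.8]
width: 0.231
gripper_force: 55.0
clock: 30.78
position: [0.6365, -0.0741, 0.1176]
ee_rot: [3.141, 0.001, 0.002]
force: [-10.1, 1.1, 17.5]
width: 0.234
gripper_force: 55.0
```

Plate C is seated. Draw out and press lever C.

```bash
python3 -m pendant '[0,0,-0.003,0,0,0,0.01, 0,0,-0.008,0,0,0,0.01, 0,0,-0.015,0,0,0,0.01, 0,0,-0.025,0,0,0,0.01, 0,0,-0.05,0,0,0,0.01, 0,0,0,0,0,0,0.01, -0.0325,-0.0075,0,0,0,0,0.01, -0.032,-0.0075,0,0,0,0,0.01, 0,0,0,0,0,0,0.01, 0,0,0,0,0,0,0.01]'; python3 -m pendant '[0,0,0.01,0,0,0,0.01, 0,0,0.01,0,0,0,0.01, 0,0,0.008,0,0,0,0.01, 0,0,0.006,0,0,0,0.01, 0,0,0.004,0,0,0,0.01, 0,0,0.003,0,0,0,0.01, 0,0,0.002,0,0,0,0.01, 0,0,0,0,0,0,0.01]'; python3 -m pendant '[0,0,0.001,0,0,0,0.01, 0,0,0.001,0,0,0,0.01, 0,0,0,0,0,0,0.01, 0,0,0,0,0,0,0.01]'
```

```text
clock: 32.02
position: [0.5725, -0.0595, 0.2171]
ee_rot: [3.141, 0.001, 0.002]
force: [0.3, -0.3, -1.9]
width: 0.232
gripper_force: 55.0
clock: 33.02
position: [0.5709, -0.0589, 0.1735]
ee_rot: [-3.141, -0.001, 0.003]
force: [-3.7, 0.5, 4.4]
width: 0.229
gripper_force: 55.0
clock: 33.52
position: [0.5713, -0.0588, 0.173]
ee_rot: [-3.142, -0.001, 0.001]
force: [-7.7, 0.4, 17.6]
width: 0.23
gripper_force: 55.0
```

Lever C is down at the same stop height (17.6 N). Next is bracket D, aiming at (0.6437,-0.1932).

```bash
python3 -m pendant '[0,0,-0.047,0,0,0,0.01, 0.024,0.045,0,0,0,0,0.01, 0.024,0.045,0,0,0,0,0.01, 0.0245,0.0445,0,0,0,0,0.01, 0,0,0,0,0,0,0.01, 0,0,0.02,0,0,0,0.01, 0,0,0,0,0,0,0.01, 0,0,0,0,0,0,0.01]'; python3 -m pendant '[0,0,0.012,0,0,0,0.01, 0,0,0.01,0,0,0,0.01, 0,0,0.006,0,0,0,0.01, 0,0,0,0,0,0,0.01, 0,0,0,0,0,0,0.01]'
```

```text
clock: 34.52
position: [0.6443, -0.193, 0.199]
ee_rot: [-3.141, -0.002, 0.0]
force: [0.8, 0.2, -1.5]
width: 0.236
gripper_force: 55.0
clock: 35.15
position: [0.6445, -0.1937, 0.1709]
ee_rot: [3.142, 0.001, 0.001]
force: [0.5, -1.7, -1.2]
width: 0.231
gripper_force: 55.0
```

```bash
python3 -m pendant '[-0.0005,0,0.006,0,0,0,0.01, -0.0005,0,0.004,0,0,0,0.01, -0.0005,0,0.005,0,0,0,0.01, -0.0005,0,0.005,0,0,0,0.01, -0.0005,0,0.005,0,0,0,0.01, 0,0,0,0,0,0,0.01, 0,0,0,0,0,0,0.01]'; python3 -m pendant '[-0.0008,0,0.004,0,0,0,0.01, -0.0005,0,0.004,0,0,0,0.01, 0,0,0.004,0,0,0,0.01, 0,0,0,0,0,0,0.01, 0,0,0,0,0,0,0.01]'
```

```text
clock: 36.02
position: [0.6421, -0.1932, 0.1456]
ee_rot: [-3.141, -0.002, -0.0]
force: [1.8, 2.0, -1.9]
width: 0.232
gripper_force: 55.0
clock: 36.65
position: [0.6403, -0.1931, 0.133]
ee_rot: [-3.141, -0.002, 0.001]
force: [2.4, 3.8, -2.8]
width: 0.228
gripper_force: 55.0
```

```bash
python3 -m pendant '[0,0,0.004,0,0,0,0.01, 0,0,0.004,0,0,0,0.01, 0,0,0.002,0,0,0,0.01, 0,0,0,0,0,0,0.01, 0,0,0,0,0,0,0.01]'; python3 -m pendant '[0,0,0.002,0,0,0,0.01, 0,0,0.002,0,0,0,0.01, 0,0,0.0015,0,0,0,0.01, 0,0,0,0,0,0,0.01, 0,0,0,0,0,0,0.01]'
```

```text
clock: 37.28
position: [0.6397, -0.1931, 0.1234]
ee_rot: [-3.141, -0.002, 0.003]
force: [-1.6, 5.7, 2.4]
width: 0.233
gripper_force: 55.0
clock: 37.9
position: [0.6396, -0.193, 0.118]
ee_rot: [-3.141, -0.002, 0.003]
force: [-1.7, 4.9, 3.2]
width: 0.234
gripper_force: 55.0
```

```bash
python3 -m pendant '[0,0,0.001,0,0,0,0.01, 0,0,0.001,0,0,0,0.01, 0,0,0,0,0,0,0.01, 0,0,0,0,0,0,0.01, 0,0,0,0,0,0,0.01]'
```

```text
clock: 38.52
position: [0.6397, -0.193, 0.1177]
ee_rot: [-3.141, -0.002, 0.002]
force: [-7.0, 6.3, 16.0]
width: 0.232
gripper_force: 55.0
```

Plate D is seated. Draw out and press lever D.

```bash
python3 -m pendant '[0,0,-0.003,0,0,0,0.01, 0,0,-0.008,0,0,0,0.01, 0,0,-0.015,0,0,0,0.01, 0,0,-0.025,0,0,0,0.01, 0,0,-0.05,0,0,0,0.01, 0,0,0,0,0,0,0.01, -0.033,0,0,0,0,0,0.01, -0.033,0,0,0,0,0,0.01, 0,0,0,0,0,0,0.01, 0,0,0,0,0,0,0.01]'; python3 -m pendant '[0,0,0.01,0,0,0,0.01, 0,0,0.01,0,0,0,0.01, 0,0,0.008,0,0,0,0.01, 0,0,0.006,0,0,0,0.01, 0,0,0.004,0,0,0,0.01, 0,0,0.003,0,0,0,0.01, 0,0,0.002,0,0,0,0.01, 0,0,0,0,0,0,0.01]'; python3 -m pendant '[0,0,0.001,0,0,0,0.01, 0,0,0.001,0,0,0,0.01, 0,0,0,0,0,0,0.01, 0,0,0,0,0,0,0.01]'
```

```text
clock: 39.78
position: [0.5749, -0.1945, 0.2176]
ee_rot: [3.141, -0.0, 0.001]
force: [-0.4, -0.5, -2.3]
width: 0.231
gripper_force: 55.0
clock: 40.78
position: [0.5739, -0.1938, 0.174]
ee_rot: [3.141, 0.001, -0.002]
force: [-1.9, 0.6, 3.2]
width: 0.233
gripper_force: 55.0
clock: 41.28
position: [0.5743, -0.1938, 0.1732]
ee_rot: [3.141, 0.001, -0.0]
force: [-5.6, -0.5, 12.5]
width: 0.225
gripper_force: 55.0
```

```bash
python3 -m pendant '[0,0,0.001,0,0,0,0.01, 0,0,0,0,0,0,0.01, 0,0,-0.05,0,0,0,0.01, -0.05,0.02,-0.03,0,0,0,0.01, -0.06,0.02,0,0,0,0,0.01, 0,0,0,0,0,0,0.01, 0,0,0,0,0,0,0.01]'
python3 - <<'E'
from h import *
t=get_image("top");s=get_image("side")
cv2.imwrite("pics/stand_t.png",t)
a=crop(t,235,198,200,75,4)
b=crop(t,235,290,60,60,4.9)[:290];c=crop(s,225,170,110,175,1.66)[:290];d=crop(s,345,270,85,85,3.5)[:290]
r=np.hstack([b[:290,:294],c,d])[:, :800]
r=cv2.copyMakeBorder(r,0,0,0,800-r.shape[1],0) if r.shape[1]<800 else r
print(b.shape,c.shape,d.shape)
cv2.imwrite("pics/f1.png",np.vstack([a,r]))
E
```

```text
clock: 42.15
position: [0.4657, -0.2335, 0.2513]
ee_rot: [3.142, 0.001, 0.002]
force: [-0.4, 0.7, -1.2]
width: 0.23
gripper_force: 55.0
(290, 294, 3) (290, 183, 3) (290, 298, 3)
```

View pics/f1.png

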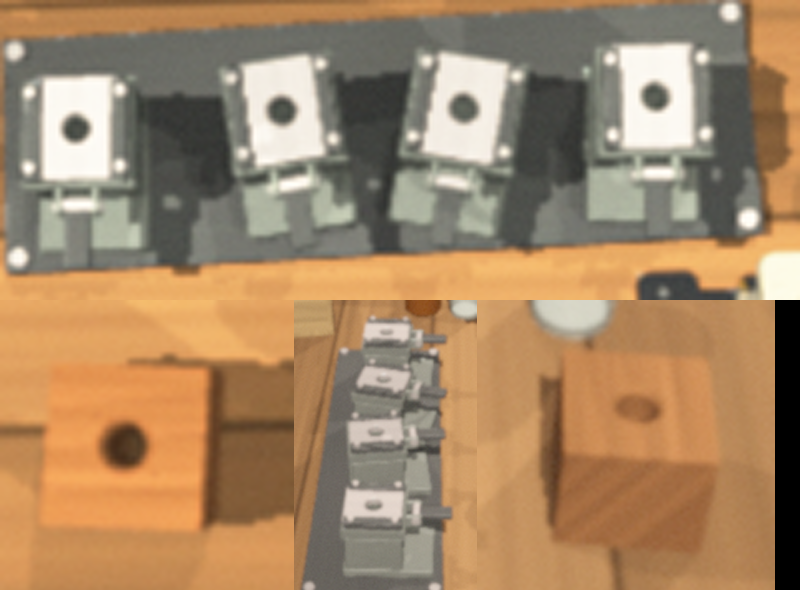

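All four holes are concentric with their bolt patterns, and in the side view all levers are level. The stand hole is at top pixel (260.1,319.4) and side pixel (390.8,300.5).

Run:
```python
from h import *
print(px2w("top",260.1,319.4,.07),px2w("side",390.8,300.5,.07),observe()["position"])
```

```text
[0.40742358 0.15424707 0.07      ] [0.40900271 0.158391   0.07      ] [ 0.46643811 -0.23289039  0.25103015]
```

```bash
python3 -m pendant '[-0.01,-0.0555,0,0,0,0,0.01, -0.01,-0.0555,0,0,0,0,0.01, -0.01,-0.0555,0,0,0,0,0.01, -0.01,-0.0555,0,0,0,0,0.01, -0.01,-0.0555,0,0,0,0,0.01, -0.008,-0.0555,0,0,0,0,0.01, 0,-0.055,0,0,0,0,0.01, 0,0,0,0,0,0,0.01, 0,0,0.04,0,0,0,0.01, 0,0,0.03,0,0,0,0.01]'; python3 -m pendant '[0,0,0,0,0,0,0.01, 0,0,0,0,0,0,0.01]'
python3 - <<'E'
from h import *
s=get_image("side"); t=cv2.imread("pics/stand_t.png")
n=get_image("top")
# stand patch shift check between the earlier top picture and now (lower-left part), via template on visible region
T=t[330:345,246:276]; r=cv2.matchTemplate(n[300:370,220:310],T,cv2.TM_CCOEFF_NORMED);print(cv2.minMaxLoc(r)[1::2])
print("expected",(26,30))
E
```

```text
clock: 43.5
position: [0.4072, 0.1546, 0.1799]
ee_rot: [-3.141, -0.002, 0.001]
force: [0.4, -0.3, -1.6]
width: 0.233
gripper_force: 55.0
clock: 43.75
position: [0.4077, 0.1548, 0.1821]
ee_rot: [-3.141, -0.001, -0.001]
force: [0.0, 0.8, -1.0]
width: 0.231
gripper_force: 55.0
(0.7226372957229614, (54, 55))
expected (26, 30)
```

```bash
python3 -m pendant '[0,0,0.012,0,0,0,0.01, 0,0,0.012,0,0,0,0.01, 0,0,0.01,0,0,0,0.01, 0,0,0,0,0,0,0.01, 0,0,0,0,0,0,0.01]'; python3 -m pendant '[0,0,0.012,0,0,0,0.01, 0,0,0.01,0,0,0,0.01, 0,0,0.01,0,0,0,0.01, 0,0,0,0,0,0,0.01, 0,0,0,0,0,0,0.01]'
```

```text
clock: 44.48
position: [0.4071, 0.1545, 0.1472]
ee_rot: [-3.142, -0.001, 0.0]
force: [-0.4, -1.0, -1.6]
width: 0.23
gripper_force: 55.0
clock: 45.1
position: [0.407, 0.1545, 0.1152]
ee_rot: [-3.142, -0.001, 0.0]
force: [1.1, 0.7, -1.2]
width: 0.231
gripper_force: 55.0
```

```bash
python3 -m pendant '[0,0,0.01,0,0,0,0.01, 0,0,0.005,0,0,0,0.01, 0,0,0.002,0,0,0,0.01, 0,0,0,0,0,0,0.01, 0,0,0,0,0,0,0.01]'; python3 -m pendant '[0,0,0.001,0,0,0,0.01, 0,0,0.001,0,0,0,0.01, 0,0,0,0,0,0,0.01, 0,0,0,0,0,0,0.01]'
```

```text
clock: 45.72
position: [0.4071, 0.1545, 0.0983]
ee_rot: [-3.142, -0.001, -0.0]
force: [0.7, 0.6, -1.8]
width: 0.232
gripper_force: 55.0
clock: 46.22
position: [0.407, 0.1544, 0.0962]
ee_rot: [3.142, 0.001, 0.0]
force: [-0.1, 1.2, -1.0]
width: 0.23
gripper_force: 55.0
```

```bash
python3 -m pendant '[0,0,0.001,0,0,0,0.01, 0,0,0.001,0,0,0,0.01, 0,0,0,0,0,0,0.01, 0,0,0,0,0,0,0.01]'
```

```text
clock: 46.72
position: [0.4072, 0.1545, 0.0955]
ee_rot: [3.141, 0.001, 0.002]
force: [-6.0, -2.6, 24.3]
width: 0.228
gripper_force: 55.0
```

The collar is seated in the stand. Release and lift.

```bash
python3 -m pendant '[0,0,-0.0015,0,0,0,0.01, 0,0,0,0,0,0,0.01, 0,0,0,0,0,0,0.07, 0,0,0,0,0,0,0.07, 0,0,0,0,0,0,0.07, 0,0,0,0,0,0,0.07, 0,0,-0.02,0,0,0,0.07, 0,0,-0.05,0,0,0,0.07, 0,0,-0.06,0,0,0,0.07, 0,0,-0.05,0,0,0,0.07]'; python3 -m pendant '[0,0.06,0,0,0,0,0.07, 0,0.06,0,0,0,0,0.07, 0,0.06,0,0,0,0,0.07, 0,0.06,0,0,0,0,0.07, 0,0.06,0,0,0,0,0.07, 0,0,0,0,0,0,0.07, 0,0,0,0,0,0,0.07, 0,0,0,0,0,0,0.07]'
python3 - <<'E'
from h import *
from scipy.ndimage import label
a=cv2.imread("pics/top0.png");n=cv2.cvtColor(get_image("top"),cv2.COLOR_RGB2BGR)
T=a[305:340,243:282];r=cv2.matchTemplate(n[290:355,225:300],T,cv2.TM_CCOEFF_NORMED);print("stand+drift top",cv2.minMaxLoc(r)[1::2],"same place =",(18,15))
a=cv2.imread("pics/side0.png");n=cv2.cvtColor(get_image("side"),cv2.COLOR_RGB2BGR)
T=a[265:345,365:415];r=cv2.matchTemplate(n[250:360,350:430],T,cv2.TM_CCOEFF_NORMED);print("side",cv2.minMaxLoc(r)[1::2],"same place =",(15,15))
E
```

```text
clock: 47.98
position: [0.4069, 0.1545, 0.278]
ee_rot: [-3.141, -0.001, -0.002]
force: [1.5, 0.7, 0.5]
width: 0.757
gripper_force: 0.0
clock: 48.98
position: [0.4073, -0.1442, 0.2757]
ee_rot: [-3.141, -0.005, 0.0]
force: [0.0, 0.3, -0.3]
width: 0.761
gripper_force: 0.0
stand+drift top (0.9713893532752991, (18, 16)) same place = (18, 15)
side (0.9894552230834961, (15, 15)) same place = (15, 15)
```

The drift and stand match their original appearance in both views (0.97 top, 0.99 side). The plates and levers were checked in the last picture, so I'm handing in.

```bash
python3 -c "
from cell import *
print(sign_off())"
```

```text
the job is handed in; nothing more can be done
None
```

The job is handed in at about 49 s on the robot's clock, with no verdict returned: I dipped the drift, pushed it home at brackets A to D (about 16–20 N on the collar each time), pressed all four levers down, and left it back in its stand on its collar.

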